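# Fit the batteries in the portable radio

### The arm

A 6-joint arm with a two-finger parallel gripper is mounted at the origin on the work surface. World frame = base frame: x ahead of the robot, y to its left, z up, the work surface at z = 0. Lengths are in m, angles in rad, forces in N, time in s.
With the tool pointing down it reaches from about 0.4 to 0.825 m from the base axis. Payload 7 kg.
Tool frame: the origin (TCP) lies at the centre of the arm's flange, where the gripper is bolted on; the fingertips stand 173 mm ahead of it and the grasp point (between the pads) lies manip.tcp_to_grasp ahead of it (manip.tcp_to_grasp is the distance from the TCP to the grasp point, in m); z points along the fingers, y is the line along which they close (so a half turn about z gives the same grasp; the last joint's range is limited). The gripper opens to 85 mm and grips with 20 to 120 N. Pads are 22 mm wide; open, the fingers measure 114 mm over their backs; the gripper's body (76 mm by 85 mm) begins 54 mm behind the grasp point. The pads swing forward as they close: fully open they stand 13 mm farther back than shut.
Start: joints at [-0.881, 0.359, 0.012, 0, -1.224, -0.288], TCP at [0.264, -0.621, 0.405] pointing down, gripper open.
Joint ranges: [-3.07, 3.07], [-1.43, 2.12], [-1.02, 1.25], [-3.03, 1.67], [-3.05, -0], [-3.03, 3.03]. Speed limits (rad/s): [2.39, 2.39, 3.01, 3.14, 3.14, 3.14].

### API

Orientations are given as a unit quaternion [w, x, y, z].
In Python, from bench import manip gives the robot as it stands.
- The arm moves only by the tool carry_out, never from a script. Its argument "moves" is a list of rows, each a list of 4 numbers: the shift along the world's x, y, z in m, then the turn about the world's z in degrees. In form: [[x, y, z, yaw], ...]. A call has 1 to 10 rows; each row shifts and turns the commanded pose from where the row before left it; what a row does not reach is not made up. A row lasts 1/8 s, in which the tool goes at most 62.5 mm and 10.7 degrees, less where a joint would pass 70% of its speed; a pose out of reach is approached as far as the arm can. A call with a gripper value outside its range is refused whole. "grip" is the closure, from -1 (fully open) to 1 (shut), so that 0 is half open, set as the call begins (left out, the last holds). The fingers move at their own pace and stop on an object; the grip force is fixed at half the most. Time passes only in rows, so rows that do not move let the fingers close. It gives the time, the measured TCP pose, the force, the opening and the grip force at its end, in the units of the state.
- manip.state(): the state, without advancing time (a new reading comes with each control period).
- manip.camera(name): name is "scene" or "top" or "wrist"; returns (picture, depth): 480x640x3 uint8, blue, green, red; 480x640 float32, m along the optical axis (not along the pixel's ray), 0 where there is no reading.
- manip.calibration(name): a dict with "mtx" (3x3 intrinsics, pixels), "cam_to_world" (4x4, takes a point from camera to world coordinates); the wrist camera has in their place "tool_from_camera" (4x4, takes a point from camera to tool coordinates, whose origin is the TCP and whose axes are the flange's). Camera axes: x right, y down, z forward; pixel columns grow to the right and rows downward; lengths in m; the calibration is good to about 2 mm. The wrist camera is an equidistant fisheye: a pixel r from the principal point sees the ray r / f radians off the axis. A picture is of the moment at which its call begins: read the wrist's pose just before it. calibration takes no time and is no camera call.
- manip.close_job(): hands the job in; it is judged then, once.
Trained networks look in the newest picture that a camera, given by its name, has taken for a name from the list of things; names that differ only in an ending like _2 or _b are one class to them, and where a whole thing is asked for, a point or a joint stands for the part that bears it (a point fixed in the world has none). Each returns a list of dicts, best first, with "confidence" (0 to 1); they miss things now and then, are a little off and sometimes report something else, mostly with a low value. They report only what shows in the picture. A call takes as long as a camera call. They do not tell look-alikes from the thing itself.
- manip.find_in(target, camera): "centre" ([x, y, z] in m, in world coordinates, good to about 4 mm: the middle of the surface that is visible of it).
- manip.trace(target, camera): "pixels" (480x640 bool, what is visible of it).
The state is a dict: "t": time; "qpos": joint angles; "joint_vel": joint speeds; "tau": joint torques, N m; "position": TCP position; "tcp_rot": TCP orientation; "ft_force": force on the tool from outside, world axes, zero at the start; "wrist_torque": the same for the moment, N m; "grip_width": finger opening in m; "finger_force": force on a finger pad.
Only numpy, scipy, OpenCV 4.12 (cv2) and the standard library are available. Lean on these libraries where they do the work, as an engineer would, in place of code of your own. Each camera call takes 0.05 s, during which the arm holds its last target. There are 200 camera calls.

### The job

The portable radio is lying on its face with its battery compartment open. Fit both battery cells, each with its flat end at the coil spring, pressing each one down until it clicks past the sprung fingers and lies fully home, and then press the battery cover on over them until it snaps down flush on the radio's back. Leave the bottle, tin, glasses case and mug where they stand, and let go of everything.

Things in the scene. Friction and masses are not known exactly. Their poses are not given: they have to be found in the camera images.
- radio: portable radio, pale blue-green, fixed, face down: 130 mm (x) by 230 mm (y) by 70 mm high; origin centre of underside. In its flat back a black compartment, 56 mm (x) by 149 mm (y), 28 mm deep, a divider at y = 0 (4 mm below the back) making two bays end to end. Sprung black catches 22 mm wide stand 11 mm above the back at y = +-86 mm. Carry handle 27 mm beyond its +x side, folded aerial along that edge
- bay_left (a point): centre of a cell fully home in the +y bay, 59 mm above the table (cell's top 76 mm, 6 mm proud of the back); axes as the radio's: cell along y, button end to +y (red plate with brass spot), flat end to -y (steel coil spring). 39.75 mm from the radio's middle along y; 4 mm of play each way along y
- bay_right (a point): centre of a cell fully home in the -y bay, 59 mm above the table (cell's top 76 mm, 6 mm proud of the back); axes as the radio's: cell along y, button end to +y (red plate with brass spot), flat end to -y (steel coil spring). -36.25 mm from the radio's middle along y; 4 mm of play each way along y
- lips_left (a point): middle of the left bay's mouth, where a cell's centre lies when laid on the sprung steel lips, 78 mm above the table (top 95 mm); it rests there when let go. Two pairs of lips, 20 mm either side along y, leave 29 mm across x, tops 71 mm above the table. Pressed on its middle the cell sinks 19 mm to its bay point; the push rises to about 11 N, then drops as it snaps in
- lips_right (a point): middle of the right bay's mouth, where a cell's centre lies when laid on the sprung steel lips, 78 mm above the table (top 95 mm); it rests there when let go. Two pairs of lips, 20 mm either side along y, leave 29 mm across x, tops 71 mm above the table. Pressed on its middle the cell sinks 19 mm to its bay point; the push rises to about 11 N, then drops as it snaps in
- cell_a_mid (a point): D battery cell, cylinder 34 mm across, 61 mm long over all, 140 g, lying on its side, any direction; it can roll. Black, copper-coloured towards the button end, where a steel button stands out 2 mm; other end flat. This point: its centre, on its axis; x axis runs along the cell to the button end, also if it rolls
- cell_a_plus (a point): tip of that cell's button, 30.5 mm from its centre
- cell_b_mid (a point): second cell, same as the first; either cell may go in either bay. This point: its centre, on its axis; x axis runs along the cell to the button end
- cell_b_plus (a point): tip of the second cell's button, 30.5 mm from its centre
- cover_mid (a point): battery cover, pale blue-green shell, right way up on the table, 60 g: 62 mm along x (grasp across this, by the long sides) by 160 mm along y, sides 14 mm high, a lip standing out 3.5 mm at each end; 4 lugs reach 11 mm below the rim, so it stands 25 mm tall. This point: its middle, 18 mm above the lugs' feet, 7 mm above the rim, 7 mm below the top. Same either way round
- cover_seat (a point): where cover_mid lies when the cover is home, rim on the radio's back: middle of the compartment, 77 mm above the table; cover's y along the radio's y. The lugs enter the compartment with 2 mm to spare across x; 8 mm above home the end lips rest on the catches; pressed on its middle, the push rises to about 11 N and drops as they snap over
- bottle_mid (a point): bystander: porcelain scent bottle, light blue with a brass stopper, 58 mm across, 132 mm tall; this point on its axis, 60 mm up
- tin_mid (a point): bystander: round trinket tin, white and blue, 84 mm across, 42 mm tall; this point at its centre
- case_mid (a point): bystander: wine-red glasses case, 60 mm along x, 155 mm along y, 40 mm tall; this point at its centre
- mug_mid (a point): bystander: white mug, 80 mm across with a handle, 90 mm tall; this point on its axis, 45 mm up
Not all that is in view belongs to the job. What is meant by the part that bears cover_mid is not purple or turquoise, and is the larger of those in its own colour.

How it is judged:
On the way, in this order (a step that is already met when the one before it is completed fails the run):
1. both cells are clicked home in their bays, flat ends to the springs, with the cover still off ((((x of cell_a_mid in the frame of bay_left between -0.004 and 0.004 m and y of cell_a_mid in the frame of bay_left between -0.006 and 0.006 m and z of cell_a_mid in the frame of bay_left between -0.003 and 0.003 m and x of cell_a_plus in the frame of bay_left between -0.006 and 0.006 m and z of cell_a_plus in the frame of bay_left between -0.004 and 0.004 m and y of cell_a_plus in the frame of bay_left above 0.02 m) and (x of cell_b_mid in the frame of bay_right between -0.004 and 0.004 m and y of cell_b_mid in the frame of bay_right between -0.006 and 0.006 m and z of cell_b_mid in the frame of bay_right between -0.003 and 0.003 m and x of cell_b_plus in the frame of bay_right between -0.006 and 0.006 m and z of cell_b_plus in the frame of bay_right between -0.004 and 0.004 m and y of cell_b_plus in the frame of bay_right above 0.02 m)) or ((x of cell_b_mid in the frame of bay_left between -0.004 and 0.004 m and y of cell_b_mid in the frame of bay_left between -0.006 and 0.006 m and z of cell_b_mid in the frame of bay_left between -0.003 and 0.003 m and x of cell_b_plus in the frame of bay_left between -0.006 and 0.006 m and z of cell_b_plus in the frame of bay_left between -0.004 and 0.004 m and y of cell_b_plus in the frame of bay_left above 0.02 m) and (x of cell_a_mid in the frame of bay_right between -0.004 and 0.004 m and y of cell_a_mid in the frame of bay_right between -0.006 and 0.006 m and z of cell_a_mid in the frame of bay_right between -0.003 and 0.003 m and x of cell_a_plus in the frame of bay_right between -0.006 and 0.006 m and z of cell_a_plus in the frame of bay_right between -0.004 and 0.004 m and y of cell_a_plus in the frame of bay_right above 0.02 m))) and distance between cover_mid and cover_seat above 0.05 m), for 0.2 s.
2. the cover is snapped on (x of cover_mid in the frame of cover_seat between -0.003 and 0.003 m and y of cover_mid in the frame of cover_seat between -0.004 and 0.004 m and z of cover_mid in the frame of cover_seat between -0.0025 and 0.0025 m and angle between cover_mid's own z axis and vertical below 0.04 rad), for 0.2 s.
At the end, for the whole second after the job is handed in: a cell home in each bay (within 3 mm in height, 4 mm across, 6 mm along), flat end to the spring; cover snapped on over them (within 2.5 mm in height, 3 mm across, 4 mm along, level); all let go; bystanders not moved over 30 mm or tipped (all of step 2 and (((x of cell_a_mid in the frame of bay_left between -0.004 and 0.004 m and y of cell_a_mid in the frame of bay_left between -0.006 and 0.006 m and z of cell_a_mid in the frame of bay_left between -0.003 and 0.003 m and x of cell_a_plus in the frame of bay_left between -0.006 and 0.006 m and z of cell_a_plus in the frame of bay_left between -0.004 and 0.004 m and y of cell_a_plus in the frame of bay_left above 0.02 m) and (x of cell_b_mid in the frame of bay_right between -0.004 and 0.004 m and y of cell_b_mid in the frame of bay_right between -0.006 and 0.006 m and z of cell_b_mid in the frame of bay_right between -0.003 and 0.003 m and x of cell_b_plus in the frame of bay_right between -0.006 and 0.006 m and z of cell_b_plus in the frame of bay_right between -0.004 and 0.004 m and y of cell_b_plus in the frame of bay_right above 0.02 m)) or ((x of cell_b_mid in the frame of bay_left between -0.004 and 0.004 m and y of cell_b_mid in the frame of bay_left between -0.006 and 0.006 m and z of cell_b_mid in the frame of bay_left between -0.003 and 0.003 m and x of cell_b_plus in the frame of bay_left between -0.006 and 0.006 m and z of cell_b_plus in the frame of bay_left between -0.004 and 0.004 m and y of cell_b_plus in the frame of bay_left above 0.02 m) and (x of cell_a_mid in the frame of bay_right between -0.004 and 0.004 m and y of cell_a_mid in the frame of bay_right between -0.006 and 0.006 m and z of cell_a_mid in the frame of bay_right between -0.003 and 0.003 m and x of cell_a_plus in the frame of bay_right between -0.006 and 0.006 m and z of cell_a_plus in the frame of bay_right between -0.004 and 0.004 m and y of cell_a_plus in the frame of bay_right above 0.02 m)))); the robot touches nothing.
It fails at once if the scent bottle is moved by more than 30 mm or tipped (distance of bottle_mid from where it was at the start of the episode above 0.03 m or angle between bottle_mid's own z axis and vertical above 0.35 rad).
It fails at once if the trinket tin is moved by more than 30 mm or tipped (distance of tin_mid from where it was at the start of the episode above 0.03 m or angle between tin_mid's own z axis and vertical above 0.35 rad).
It fails at once if the glasses case is moved by more than 30 mm or tipped (distance of case_mid from where it was at the start of the episode above 0.03 m or angle between case_mid's own z axis and vertical above 0.35 rad).
It fails at once if the mug is moved by more than 30 mm or tipped (distance of mug_mid from where it was at the start of the episode above 0.03 m or angle between mug_mid's own z axis and vertical above 0.35 rad).
It also fails if it takes over 72 s, if anything falls off the work surface, if the arm or the gripper's body presses on something with over 40 N, if the wrist force passes 120 N, or if a joint passes its speed limit or range.

## Working session

There is one attempt and no reset: what is moved stays moved. The work goes in short steps, Python scripts to look and compute and a tool call to move; the robot and the scene stay as the last step left them, time stands still between calls to the robot, and variables do not carry over. Pictures are saved under pics/ and viewed, at most 10 in all, crops included, and the job is handed in when it is done.

Besides the shell and the picture viewer there is one more tool, called as a command line: name --pt "numbers of a row" for each row, then --argument value for the rest. carry_out: Moves the arm, as the interface text tells. Its arguments: {"type":"object","properties":{"moves":{"type":"array","items":{"type":"array","items":{"type":"number"}}},"grip":{"type":"number"}},"required":["moves"]}

```bash
mkdir -p pics; ls; cat > h.py <<'E'
import numpy as np, cv2, sys
from bench import manip
def world(cam,depth,mask_or_px):
    c=manip.calibration(cam); K=np.array(c["mtx"]); T=np.array(c["cam_to_world"])
    v,u=np.nonzero(mask_or_px) if getattr(mask_or_px,'ndim',0)==2 and mask_or_px.dtype==bool else np.array(mask_or_px).T[::-1]
    d=depth[v,u]; ok=d>0; u,v,d=u[ok],v[ok],d[ok]
    P=np.c_[(u-K[0,2])/K[0,0]*d,(v-K[1,2])/K[1,1]*d,d,np.ones_like(d)]
    return (P@T.T)[:,:3],u,v
E
python3 - <<'E'
from h import *
print(manip.tcp_to_grasp, manip.state())
for n in ("top","scene"):
    p,d=manip.camera(n); cv2.imwrite(f"pics/{n}0.png",p); np.save(f"{n}0.npy",d)
    print(n,manip.calibration(n))
    for t in ("radio","cell_a_mid","cover_mid","bottle_mid","tin_mid","case_mid","mug_mid"):
        for r in manip.find_in(t,n): print(t,np.round(r["centre"],3),round(r["confidence"],2))
E
```

```text
pics
0.1547 {'t': 0.0, 'qpos': array([-8.80912533e-01,  3.59370809e-01,  1.10990577e-02, -3.65755223e-04,
       -1.22409163e+00, -2.88108451e-01]), 'joint_vel': array([ 8.84270318e-04,  2.43936000e-04, -1.60769380e-05, -3.33406984e-04,
       -8.22944491e-04,  3.82346086e-04]), 'tau': array([-5.28177825e-04, -5.83320451e+01,  2.93415409e+01,  6.93655238e+00,
       -5.97983089e-03,  2.88273418e-05]), 'position': array([ 0.26389797, -0.62107395,  0.40378853]), 'tcp_rot': array([-2.16259130e-04, -1.99478140e-01,  9.79901948e-01,  7.72473914e-04]), 'ft_force': array([1.10007145, 0.04933527, 1.42245616]), 'wrist_torque': array([ 0.01073782, -0.10548241,  0.01715092]), 'finger_force': 0.0, 'grip_width': 0.08532481681781093}
top {'mtx': array([[520.32102683,   0.        , 311.59045988],
       [  0.        , 520.32102683, 248.0907514 ],
       [  0.        ,   0.        ,   1.        ]]), 'cam_to_world': array([[ 0.01975469, -0.99562398,  0.09133806,  0.4712522 ],
       [-0.99977422, -0.0203867 , -0.00599167,  0.08163776],
       [ 0.00782753, -0.09119907, -0.99580192,  1.2226592 ],
    
[... 651 characters left out ...]
am_to_world': array([[ 6.11588383e-01,  6.63750793e-01, -4.30574656e-01,
         1.13460366e+00],
       [ 7.91176117e-01, -5.13104662e-01,  3.32812195e-01,
        -3.66362890e-01],
       [-2.55053510e-05, -5.44204457e-01, -8.38952626e-01,
         1.14894104e+00],
       [ 0.00000000e+00,  0.00000000e+00,  0.00000000e+00,
         1.00000000e+00]])}
radio [0.581 0.02  0.072] 0.76
cover_mid [0.609 0.537 0.025] 0.91
cover_mid [0.742 0.307 0.019] 0.78
cover_mid [0.604 0.335 0.028] 0.66
cover_mid [0.404 0.483 0.019] 0.58
bottle_mid [0.408 0.229 0.072] 0.82
tin_mid [ 0.423 -0.219  0.04 ] 0.8
tin_mid [0.408 0.228 0.074] 0.68
case_mid [ 0.608 -0.335  0.043] 0.58
mug_mid [0.784 0.061 0.048] 0.93
```

View pics/top0.png

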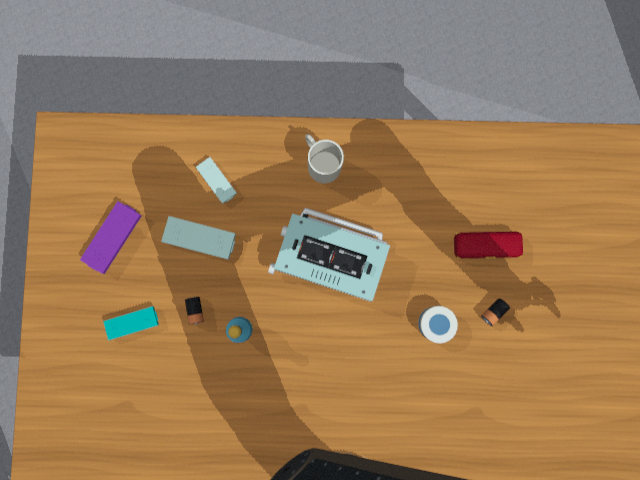

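View pics/scene0.png

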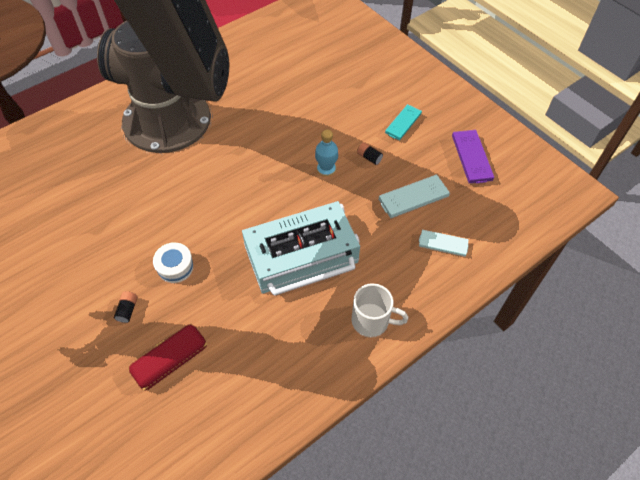

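The top picture shows the radio at (332,257) with the handle side up in the image, and the red plates at the left (+y) ends of its bays. The cells are at (194,310) and (495,312).

Things that could be taken for the cover:
- pale blue-green, large: (198,238)
- pale blue-green, small: (216,180)
- purple: (110,237)
- turquoise: (131,322)

I choose the large pale one at (198,238).

```bash
python3 - <<'E'
from h import *
for n,boxes in (("top",dict(radio=(262,200,395,305),cover=(155,210,242,265),small=(192,152,240,208),A=(180,292,208,328),B=(475,294,516,332))),
                ("scene",dict(radio=(235,195,365,300),cover=(372,170,455,222),A=(355,138,388,170),B=(108,285,142,328)))):
    p=cv2.imread(f"pics/{n}0.png"); d=np.load(f"{n}0.npy")
    for k,(a,b,c,e) in boxes.items():
        m=np.zeros((480,640),bool); m[b:e,a:c]=1
        P,u,v=world(n,d,m)
        lo,hi={"radio":(.062,.0745),"cover":(.018,.035),"small":(.012,.035)}.get(k,(.01,.05))
        s=(P[:,2]>lo)&(P[:,2]<hi); Q,uu,vv=P[s],u[s],v[s]
        if k=="radio":
            bgr=p[vv,uu].astype(int); 
            im=np.zeros((480,640),np.uint8); im[vv,uu]=1
            cc=cv2.connectedComponentsWithStats(im)[1]; l=np.bincount(cc[vv,uu])[1:].argmax()+1; s2=cc[vv,uu]==l; Q,uu,vv=Q[s2],uu[s2],vv[s2]
        r=cv2.minAreaRect((Q[:,:2]*1000).astype(np.float32))
        print(n,k,len(Q),"rect mm",np.round(r[0],1),np.round(r[1],1),round(r[2],1),"z med",np.round(np.percentile(Q[:,2],[5,50,95]),3),"bgr",np.median(p[vv,uu],0))
        if k in "AB":
            c2=Q[:,:2].mean(0); w,V=np.linalg.eigh(np.cov((Q[:,:2]-c2).T)); ax=V[:,1]
            t=(Q[:,:2]-c2)@ax; red=p[vv,uu,2].astype(int)-p[vv,uu,0]>40
            if t[red].mean()<0: ax=-ax;t=-t
            print("  mean",np.round(c2,4),"axis deg to button",np.degrees(np.arctan2(ax[1],ax[0])),"extent",t.min(),t.max(),red.mean())
p=cv2.imread("pics/top0.png"); 
a=cv2.resize(p[140:340,150:410],None,fx=3,fy=3,interpolation=cv2.INTER_CUBIC)
cv2.imwrite("pics/crop.png",a)
E
```

```text
top radio 4558 rect mm [562.3  28.5] [230.1 138.7] 72.8 z med [0.064 0.068 0.072] bgr [202. 203. 164.]
top cover 1817 rect mm [600.4 337.9] [163.1  62.2] 76.6 z med [0.019 0.023 0.027] bgr [168. 170. 141.]
top small 677 rect mm [738.9 304.1] [108.2  41.4] 37.6 z med [0.012 0.015 0.018] bgr [211. 214. 183.]
top A 404 rect mm [431.9 341.9] [60.8 34.6] 12.1 z med [0.019 0.029 0.035] bgr [31. 31. 30.]
  mean [0.4328 0.3397] axis deg to button -167.93083388030425 extent -0.029990267137907402 0.030796956015558246 0.38613861386138615
top B 423 rect mm [ 441.9 -351. ] [35.3 61.8] 45.6 z med [0.018 0.03  0.035] bgr [39. 39. 43.]
  mean [ 0.4424 -0.3483] axis deg to button 135.08921500881195 extent -0.03246790957286014 0.029326184877424926 0.36879432624113473
scene radio 4151 rect mm [561.1  31.9] [231.  143.3] 72.6 z med [0.066 0.071 0.074] bgr [227. 229. 197.]
scene cover 1515 rect mm [603. 341.] [166.3  69.5] 76.9 z med [0.021 0.026 0.03 ] bgr [183. 187. 160.]
scene A 332 rect mm [431.8 353.7] [61.8 57.3] 14.6 z med [0.015 0.031 0.038] bgr [33.  36.5 47.5]
  mean [0.4385 0.3397] axis deg to button -162.4502493740888 extent -0.028555046141011606 0.03411385548043341 0.34036144578313254
scene B 483 rect mm [ 443.3 -348.4] [34.3 61.3] 43.9 z med [0.016 0.032 0.038] bgr [40. 40. 49.]
  mean [ 0.4485 -0.3487] axis deg to button 131.91988808866813 extent -0.027446514185730055 0.03397544516173686 0.33126293995859213
```

View pics/crop.png

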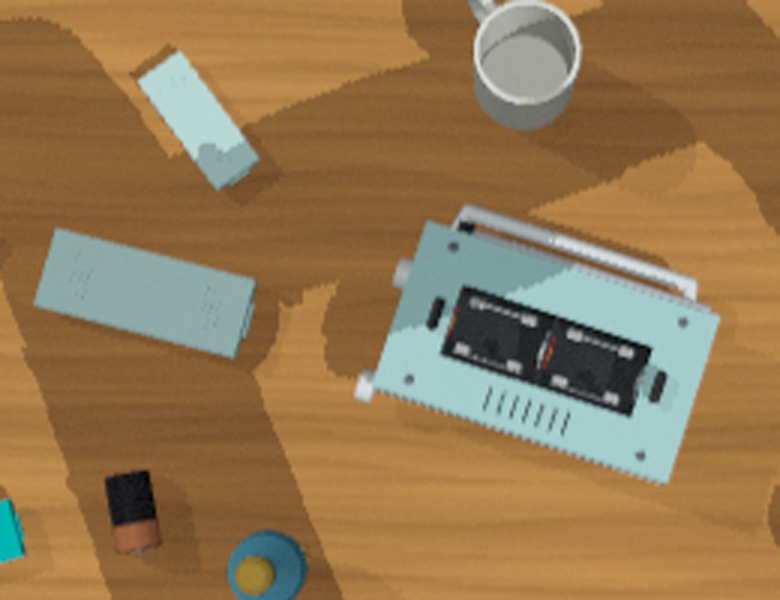

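The crop confirms the choice: the large pale shell is at crop (145,293), and the small look-alike at (200,120) measures only 108 x 41 mm. The chosen one measured 163 x 62 mm, which matches the cover. I'll go above cell B and look from there.

carry_out --pt "0.018 0.027 -0.008 10" --pt "0.018 0.027 -0.008 10.5" --pt "0.018 0.027 -0.008 10.5" --pt "0.018 0.027 -0.008 10.5" --pt "0.018 0.027 -0.008 10.5" --pt "0.018 0.027 -0.008 10.5" --pt "0.018 0.027 -0.008 10.5" --pt "0.018 0.027 -0.008 10.5" --pt "0.018 0.027 -0.008 10.5" --pt "0.018 0.027 -0.008 10.5" --grip -0.3

```text
t: 2.05
position: [0.4445, -0.3503, 0.3247]
tcp_rot: [-0.0, 0.898, -0.439, 0.0]
ft_force: [-0.2, 0.4, 0.2]
grip_width: 0.0557
finger_force: 0.0
```

carry_out --pt "0 0 0 7" --pt "0 0 0 0"

```text
t: 2.3
position: [0.4442, -0.3509, 0.3248]
tcp_rot: [0.0, 0.922, -0.387, 0.0]
ft_force: [0.3, 0.2, 0.2]
grip_width: 0.0557
finger_force: 0.0
```

```bash
cat >> h.py <<'E'
from scipy.spatial.transform import Rotation as R
def pose():
    s=manip.state(); q=s["tcp_rot"]; T=np.eye(4); T[:3,:3]=R.from_quat([q[1],q[2],q[3],q[0]]).as_matrix(); T[:3,3]=s["position"]; return T
def yaw(T): return np.degrees(np.arctan2(T[1,1],T[0,1]))  # closing direction
def wrist(name=None):
    """picture, depth, world point per pixel"""
    T=pose(); p,d=manip.camera("wrist"); c=manip.calibration("wrist"); K=np.array(c["mtx"]); C=np.array(c["tool_from_camera"])
    v,u=np.mgrid[:480,:640]; x=(u-K[0,2])/K[0,0]; y=(v-K[1,2])/K[1,1]; r=np.hypot(x,y)+1e-9; k=np.tan(np.minimum(r,1.5))/r
    P=np.stack([x*k*d,y*k*d,d,np.ones_like(d)],-1)@(T@C).T
    P=P[...,:3]; P[d<=0]=np.nan
    if name: cv2.imwrite(f"pics/{name}.png",p)
    return p,d,P,T
def rect(Q,lab=""):
    r=cv2.minAreaRect((Q[:,:2]*1000).astype(np.float32)); print(lab,len(Q),np.round(r[0],1),np.round(r[1],1),round(r[2],1),"z",np.round(np.percentile(Q[:,2],[5,50,95]),3)); return r
def cell(p,P,near,rad=.05,top=.05,lo=.008):
    m=(np.hypot(P[...,0]-near[0],P[...,1]-near[1])<rad)&(P[...,2]>lo)&(P[...,2]<top)
    Q=P[m]; px=p[m].astype(int); red=px[:,2]-px[:,0]>40
    r=rect(Q,"cell"); w,h=r[1]; a=np.radians(r[2]+(90 if h>w else 0)); ax=np.array([np.cos(a),np.sin(a)]); c=np.array(r[0])/1000
    if ((Q[red][:,:2]-c)@ax).mean()<0: ax=-ax
    print(" centre",np.round(c,4),"button deg",round(np.degrees(np.arctan2(ax[1],ax[0])),1),"red",round(red.mean(),2))
E
python3 - <<'E'
from h import *
p,d,P,T=wrist("w1"); print(np.round(T[:3,3],4),yaw(T),manip.state()["qpos"],manip.state()["grip_width"]); print(manip.calibration("wrist"))
cell(p,P,(.442,-.350))
E
```

```text
[ 0.4442 -0.3509  0.3248] -135.48035814234828 [-3.23531212e-01  2.46943204e-01 -3.41753946e-01  5.35449798e-05
 -9.81886052e-01  1.09807572e+00] 0.05559362907093759
{'mtx': array([[371.64829954,   0.        , 321.7171549 ],
       [  0.        , 371.64829954, 240.2897363 ],
       [  0.        ,   0.        ,   1.        ]]), 'tool_from_camera': array([[ 1.30591528e-03, -9.44856941e-01, -3.27480772e-01,
         8.37510288e-02],
       [ 9.99998618e-01,  1.57079702e-03, -5.44352551e-04,
         8.59503895e-05],
       [ 1.02874111e-03, -3.27479609e-01,  9.44857686e-01,
         3.09455037e-02],
       [ 0.00000000e+00,  0.00000000e+00,  0.00000000e+00,
         1.00000000e+00]])}
cell 3489 [ 444.4 -349. ] [34.1 59.5] 45.6 z [0.021 0.031 0.034]
 centre [ 0.4444 -0.349 ] button deg 135.6 red 0.33
```

View pics/w1.png

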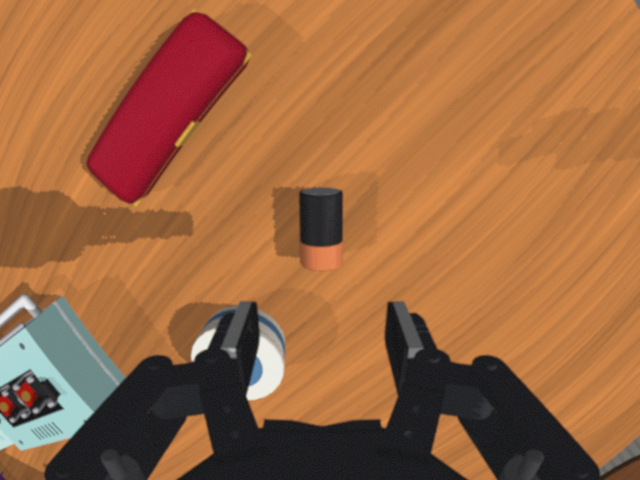

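Cell B is upright at (321,228) between the fingers, with its button end at the bottom. The tin is at (240,350), clear of the left finger's path.

carry_out --pt "0 0.002 -0.04 1" --pt "0 0 -0.04 0" --pt "0 0 -0.04 0" --pt "0 0 -0.022 0" --pt "0 0 0 0"

```text
t: 2.98
position: [0.4431, -0.3495, 0.1812]
tcp_rot: [0.0, 0.925, -0.38, -0.002]
ft_force: [-1.4, -0.5, 0.1]
grip_width: 0.0558
finger_force: 0.0
```

carry_out --pt "0 0 0 0" --pt "0 0 0 0" --pt "0 0 0 0" --pt "0 0 0 0" --grip 1

```text
t: 3.48
position: [0.4445, -0.3496, 0.1842]
tcp_rot: [0.0, 0.926, -0.378, 0.001]
ft_force: [-0.1, -0.1, 7.6]
grip_width: 0.0321
finger_force: 59.9
```

carry_out --pt "0 0 0.03 0" --pt "0 0 0.05 0" --pt "0 0 0.05 0" --pt "0 0 0 0"

```text
t: 3.98
position: [0.445, -0.3497, 0.3175]
tcp_rot: [0.0, 0.926, -0.378, 0.004]
ft_force: [-0.6, -0.0, -2.2]
grip_width: 0.0314
finger_force: 59.8
```

```bash
python3 - <<'E'
from h import *
p,d,P,T=wrist("w2")
L=(P-T[:3,3])@T[:3,:3]  # tool coords
np.save("w2L.npy",L)
for side in (-1,1):
    m=(np.abs(L[...,2]-.15)<.04)&(side*L[...,1]>.0165)&(side*L[...,1]<.06)&(np.abs(L[...,0])<.03)&(P[...,2]>.05)
    print(side,m.sum(),np.percentile(L[m][:,2],[90,99,100]) if m.any() else "")
m=(np.abs(L[...,1])<.0155)&(np.abs(L[...,0])<.05)&(L[...,2]<.2)&(L[...,2]>.1)
Q=L[m]; print(Q.min(0),Q.max(0),np.percentile(Q,[2,50,98],axis=0))
E
```

```text
-1 6799 [0.14901947 0.16493554 0.17003651]
1 6867 [0.14909463 0.1654932  0.16960661]
[-0.03040098 -0.01549611  0.10000219] [0.02925185 0.01549958 0.18275532] [[-2.78391285e-02 -1.47981498e-02  1.01380823e-01]
 [ 1.00602033e-02  1.12106079e-04  1.52831177e-01]
 [ 2.85881071e-02  1.48018949e-02  1.76242774e-01]]
```

View pics/w2.png

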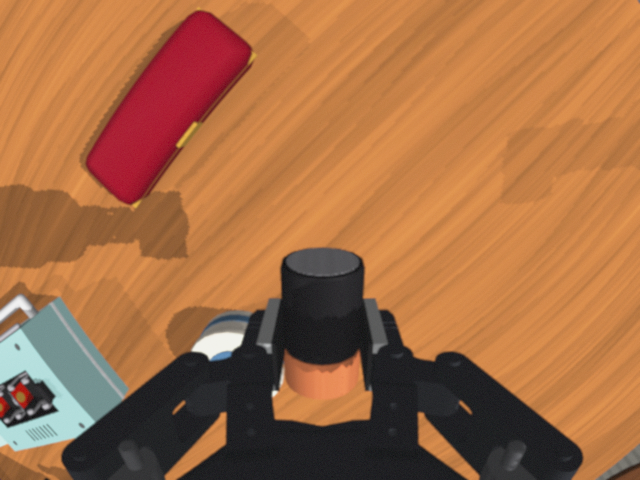

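Cell B is held at (322,310) between the pads, with its flat end facing the camera. I'll go over beyond the radio and look at the bays from there.

carry_out --pt "0.014 0.046 0.02 -6.2" --pt "0.014 0.046 0.02 -6.2" --pt "0.014 0.046 0.02 -6.2" --pt "0.014 0.046 0.02 -6.2" --pt "0.014 0.046 0 -6.2" --pt "0.014 0.046 0 -6.2" --pt "0.014 0.046 0 -6.2" --pt "0.014 0.046 0 -6.2" --pt "0.014 0.046 0 -6.2" --pt "0.014 0.046 0 -6.2"

```text
t: 5.28
position: [0.5838, 0.1123, 0.3912]
tcp_rot: [-0.001, -0.597, 0.802, 0.0]
ft_force: [1.4, 1.3, -0.9]
grip_width: 0.0318
finger_force: 59.7
```

carry_out --pt "0 0 0 0" --pt "0 0 0 0"

```text
t: 5.52
position: [0.5835, 0.1108, 0.3912]
tcp_rot: [-0.001, -0.599, 0.801, 0.0]
ft_force: [0.3, -0.2, -1.8]
grip_width: 0.0318
finger_force: 59.7
```

```bash
python3 - <<'E'
from h import *
L=np.load("w2L.npy")
p,d,P,T=wrist("w3"); print(np.round(T[:3,3],4),yaw(T),manip.state()["qpos"],manip.state()["grip_width"])
np.save("w3P.npy",P)
# held cell: end face in tool frame
m=(L[...,0]>.0255)&(L[...,0]<.034)&(np.abs(L[...,1])<.02)&(L[...,2]>.14)&(L[...,2]<.19)
Q=L[m]; print("face",len(Q),Q.min(0),Q.max(0)); A=np.c_[Q[:,1:],np.ones(len(Q))]; print("plane x=ay+bz+c",np.linalg.lstsq(A,Q[:,0],rcond=None)[0])
c=np.array([.562,.029])
m=(np.hypot(P[...,0]-c[0],P[...,1]-c[1])<.16)&(np.abs(P[...,2]-.07)<.005)
Q=P[m]; print(np.median(Q[:,2])); rect(Q,"radio top")
# dark compartment pixels projected on z=.07 not needed: points clearly below back, near centre
dark=(p.max(2)<75)
m2=(np.hypot(P[...,0]-c[0],P[...,1]-c[1])<.1)&(P[...,2]<.067)&(P[...,2]>.035)
rect(P[m2],"compartment")
E
```

```text
[0.5835 0.1108 0.3912] 163.577769203271 [ 5.15638040e-01  2.35785837e-01 -1.91521321e-01 -3.36333319e-04
 -1.14544378e+00 -8.02830778e-01] 0.03172200733294299
face 2543 [ 0.02550311 -0.01628297  0.14926407] [0.02925185 0.01667348 0.18275532]
plane x=ay+bz+c [-0.00547404  0.03731628  0.02184824]
0.06981430073779987
radio top 31017 [565.5  38.2] [216.  139.1] 73.0 z [0.067 0.07  0.071]
compartment 13335 [586.7  14.5] [168.2 119.3] 72.4 z [0.037 0.043 0.066]
```

View pics/w3.png

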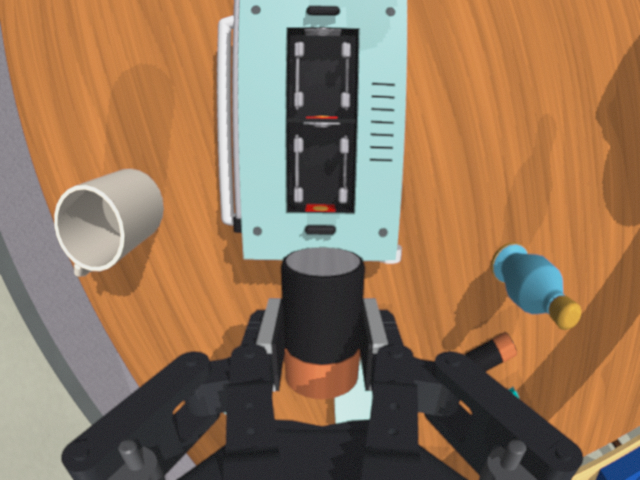

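The bays are clear to see: the compartment spans (287–358, 28–213), with red plates at (321,117) and (320,208), so the +y bay is the lower one in the picture. I'll get the compartment's rim from its pixels, cast onto the plane of the back.

```bash
cat >> h.py <<'E'
def rays(T):
    c=manip.calibration("wrist"); K=np.array(c["mtx"]); M=T@np.array(c["tool_from_camera"])
    v,u=np.mgrid[:480,:640]; x=(u-K[0,2])/K[0,0]; y=(v-K[1,2])/K[1,1]; r=np.hypot(x,y)+1e-9; k=np.sin(r)/r
    D=np.stack([x*k,y*k,np.cos(r)],-1)@M[:3,:3].T
    return M[:3,3],D
def onplane(T,z):
    o,D=rays(T); return o+D*((z-o[2])/D[...,2])[...,None]
E
python3 - <<'E'
from h import *
T=pose(); p=cv2.imread("pics/w3.png").astype(int); X=onplane(T,.07)
body=(p[...,1]>110)&(p[...,1]-p[...,2]>15)   # pale green
q=np.zeros((480,640),bool); q[24:222,276:370]=1
hole=(q&~body).astype(np.uint8)
n,l,s,_=cv2.connectedComponentsWithStats(hole); i=s[1:,4].argmax()+1; print(s[i])
h=cv2.morphologyEx((l==i).astype(np.uint8),cv2.MORPH_OPEN,np.ones((5,5)))
r=rect(X[h>0],"hole")
b=cv2.boxPoints(r); print(np.round(b,1))
# outer edge of radio left/right sides on z=.07, at rows
for v in (60,100,140,180):
    row=np.nonzero(body[v])[0]; row=row[(row>225)&(row<415)]; a,c=X[v,row.min(),:2],X[v,row.max(),:2]; print(v,row.min(),row.max(),np.round((a+c)/2,4),np.linalg.norm(a-c))
E
```

```text
[  286    27    73   186 13067]
hole 13062 [559.7  32.2] [148.   54.9] 72.9 z [0.07 0.07 0.07]
[[511.7 -30.4]
 [564.2 -46.6]
 [607.8  94.9]
 [555.3 111.1]]
60 238 405 [ 0.5455 -0.0152] 0.1291483045060945
100 238 404 [0.555  0.0156] 0.12898691892387948
140 238 403 [0.5644 0.046 ] 0.12983432000734532
180 240 401 [0.5735 0.077 ] 0.12923532893371972
```

carry_out --pt "-0.0128 -0.0427 -0.03 -0.6" --pt "0 0 -0.05 0" --pt "0 0 -0.05 0" --pt "0 0 0 0" --pt "0 0 0 0"

```text
t: 6.2
position: [0.5719, 0.0678, 0.2645]
tcp_rot: [0.001, -0.594, 0.804, -0.001]
ft_force: [0.6, -0.6, -1.1]
grip_width: 0.032
finger_force: 60.0
```

```bash
python3 - <<'E'
from h import *
T=pose(); print(np.round(T[:3,3],4),yaw(T)); print("err to target",np.array([.5707,.0681])-T[:2,3])
E
```

```text
[0.5719 0.0678 0.2645] 162.92428427498027
err to target [-0.001206    0.00032508]
```

carry_out --pt "-0.0012 0.0003 -0.01 0" --pt "0 0 -0.005 0" --pt "0 0 -0.004 0" --pt "0 0 0 0" --pt "0 0 0 0"

```text
t: 6.82
position: [0.5707, 0.0686, 0.2443]
tcp_rot: [0.001, -0.594, 0.804, -0.0]
ft_force: [5.0, -1.1, 0.1]
grip_width: 0.0321
finger_force: 60.3
```

carry_out --pt "0 0 0 0" --pt "0 0 0 0" --pt "0 0 0 0" --grip 0.15

```text
t: 7.2
position: [0.5699, 0.0684, 0.2437]
tcp_rot: [-0.0, -0.594, 0.804, 0.0]
ft_force: [2.3, -1.2, 0.6]
grip_width: 0.0364
finger_force: 1.0
```

carry_out --pt "0 0 0.02 0" --pt "0 0 0.04 0" --pt "0.0117 0.038 0.03 0" --pt "0 0 0 0"

```text
t: 7.7
position: [0.5824, 0.1081, 0.3359]
tcp_rot: [0.002, -0.595, 0.804, -0.0]
ft_force: [-0.0, -0.9, -0.3]
grip_width: 0.0366
finger_force: 0.0
```

```bash
python3 - <<'E'
from h import *
p,d,P,T=wrist("w4"); print(np.round(T[:3,3],4),yaw(T),manip.state()["grip_width"])
C=np.array([.5597,.0322]); u=np.array([.2924,.9563]); x=np.array([.9563,-.2924])
m=(np.abs((P[...,:2]-C)@x)<.03)&((P[...,:2]-C)@u>-.02)&((P[...,:2]-C)@u<.085)&(P[...,2]>.076)&(P[...,2]<.11)
Q=P[m]; c=np.c_[(Q[:,:2]-C)@x,(Q[:,:2]-C)@u,Q[:,2]]; print(len(Q),c.min(0),c.max(0),np.median(c,0)); rect(Q)
E
```

```text
[0.5824 0.1081 0.3359] 163.02017523897317 0.03603267255345761
5485 [-0.01774733  0.00794405  0.07606071] [0.0167177  0.08498109 0.09606243] [-0.00012849  0.03698693  0.09137517]
 5485 [572.8  76.8] [77.3 34.3] 73.7 z [0.081 0.091 0.094]
```

View pics/w4.png

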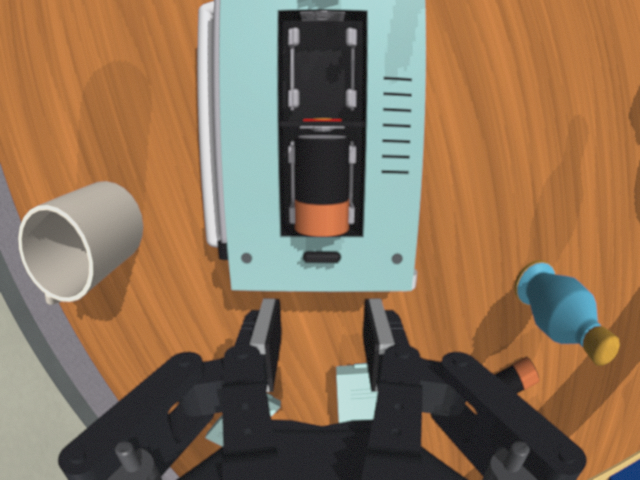

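The cell rests on the lips at (322,185), centred within 1 mm, with the button end at the red plate and the flat end at the spring. Next I press it down with the fingers shut.

carry_out --pt "-0.0112 -0.0383 0 0" --pt "0 0 -0.02 0" --pt "0 0 -0.02 0" --pt "0 0 -0.015 0" --pt "0 0 0 0" --grip 1

```text
t: 8.38
position: [0.5696, 0.0675, 0.2768]
tcp_rot: [-0.002, -0.594, 0.804, 0.001]
ft_force: [0.2, 1.3, 0.9]
grip_width: -0.0003
finger_force: 0.0
```

carry_out --pt "0 0 -0.008 0" --pt "0 0 -0.005 0" --pt "0 0 -0.005 0" --pt "0 0 -0.005 0" --pt "0 0 -0.005 0" --pt "0 0 -0.003 0" --pt "0 0 0 0" --pt "0 0 0 0"

```text
t: 9.38
position: [0.5712, 0.068, 0.2493]
tcp_rot: [0.001, -0.595, 0.804, -0.001]
ft_force: [-1.0, -3.9, 12.5]
grip_width: -0.0001
finger_force: 6.1
```

carry_out --pt "0 0 -0.004 0" --pt "0 0 0 0" --pt "0 0 0 0"

```text
t: 9.75
position: [0.5724, 0.0676, 0.2489]
tcp_rot: [0.003, -0.595, 0.804, -0.002]
ft_force: [-5.7, -6.1, 37.3]
grip_width: 0.0001
finger_force: 18.4
```

carry_out --pt "0 0 0.03 0" --pt "0 0.01 0.05 0" --pt "0.012 0.035 0.04 0" --pt "0 0 0 0" --grip -0.3

```text
t: 10.25
position: [0.5838, 0.115, 0.3672]
tcp_rot: [0.003, -0.595, 0.804, -0.001]
ft_force: [-0.1, -1.0, 0.4]
grip_width: 0.0553
finger_force: 0.0
```

```bash
python3 - <<'E'
from h import *
p,d,P,T=wrist("w5"); print(np.round(T[:3,3],4),yaw(T),manip.state()["grip_width"])
C=np.array([.5597,.0322]); u=np.array([.2924,.9563]); x=np.array([.9563,-.2924])
X=(P[...,:2]-C)@x; Y=(P[...,:2]-C)@u
for a,b in ((12,22),(25,35),(40,50),(58,68)):
    m=(np.abs(X)<.004)&(Y>a/1e3)&(Y<b/1e3); print(a,b,np.nanmedian(P[...,2][m]))
cell(p,P,(.4328,.3405))
print(manip.state()["qpos"])
E
```

```text
[0.5838 0.115  0.3672] 163.03623186676197 0.05556812690233668
12 22 0.07544258338915272
25 35 0.07545279097331625
40 50 0.07551027127466223
58 68 0.07582222594442148
cell 753 [426.5 341.2] [44.3 31.3] 13.4 z [0.011 0.027 0.034]
 centre [0.4265 0.3412] button deg -166.6 red 0.63
[ 5.22123239e-01  2.54432188e-01 -2.31039514e-01 -1.77770563e-04
 -1.08265316e+00 -8.18878212e-01]
```

Cell B is home: its top measures 75.5 mm all along. On to cell A.

carry_out --pt "-0.015 0.0227 0 10" --pt "-0.015 0.0227 0 10" --pt "-0.015 0.0227 0 10" --pt "-0.015 0.0227 0 10" --pt "-0.015 0.0227 0 10" --pt "-0.015 0.0227 0 10" --pt "-0.015 0.0227 0 10" --pt "-0.015 0.0227 0 10" --pt "-0.015 0.0227 0 10" --pt "-0.015 0.0227 0 10"

```text
t: 11.55
position: [0.4316, 0.3399, 0.3621]
tcp_rot: [0.001, 0.998, -0.059, -0.001]
ft_force: [0.6, -0.1, 0.5]
grip_width: 0.0555
finger_force: 0.0
```

carry_out --pt "0 0 -0.02 10" --pt "0 0 -0.02 10" --pt "0 0 0 0" --pt "0 0 0 0"

```text
t: 12.05
position: [0.4326, 0.3399, 0.3237]
tcp_rot: [0.0, 0.994, 0.111, -0.0]
ft_force: [0.0, 0.7, -0.2]
grip_width: 0.0556
finger_force: 0.0
```

```bash
python3 - <<'E'
from h import *
p,d,P,T=wrist("w6"); print(np.round(T[:3,3],4),yaw(T),manip.state()["qpos"])
cell(p,P,(.4328,.3405))
E
```

```text
[0.4326 0.3399 0.3237] -77.30524275795963 [ 1.02205490e+00  2.22756411e-01 -3.76721201e-01  2.37415009e-04
 -9.71033053e-01  7.70723054e-01]
cell 3528 [434.5 345.6] [59.6 33.9] 12.5 z [0.021 0.031 0.034]
 centre [0.4345 0.3456] button deg -167.5 red 0.34
```

carry_out --pt "0 0.005 -0.04 0" --pt "0 0 -0.04 0" --pt "0 0 -0.04 0" --pt "0 0 -0.02 0" --pt "0 0 0 0"

```text
t: 12.72
position: [0.4324, 0.3447, 0.1829]
tcp_rot: [0.001, 0.994, 0.112, -0.001]
ft_force: [0.1, 0.6, 0.6]
grip_width: 0.055
finger_force: 0.0
```

carry_out --pt "0 0 0 0" --pt "0 0 0 0" --pt "0 0 0 0" --pt "0 0 0 0" --grip 1

```text
t: 13.22
position: [0.4329, 0.3456, 0.1854]
tcp_rot: [-0.001, 0.994, 0.113, 0.001]
ft_force: [0.1, -1.4, 7.4]
grip_width: 0.0318
finger_force: 59.7
```

carry_out --pt "0 0 0.03 0" --pt "0 0 0.05 0" --pt "0 0 0.05 0" --pt "0 0 0.05 0" --pt "0 0 0 0"

```text
t: 13.85
position: [0.433, 0.3457, 0.3688]
tcp_rot: [-0.003, 0.994, 0.113, 0.003]
ft_force: [-1.0, -0.0, -1.4]
grip_width: 0.0319
finger_force: 59.9
```

```bash
cat >> h.py <<'E'
def held(P,T):
    L=(P-T[:3,3])@T[:3,:3]
    m=(L[...,0]>.02)&(L[...,0]<.04)&(np.abs(L[...,1])<.02)&(L[...,2]>.14)&(L[...,2]<.19)
    Q=L[m]; x1=np.percentile(Q[:,0],99); Q=Q[Q[:,0]>x1-.004]; A=np.c_[Q[:,1:],np.ones(len(Q))]; c=np.linalg.lstsq(A,Q[:,0],rcond=None)[0]
    print("face",len(Q),Q.min(0),Q.max(0),"face x at .166:",c[1]*.166+c[2],"tilt",c[:2])
E
python3 - <<'E'
from h import *
p,d,P,T=wrist("w7"); print(np.round(T[:3,3],4),yaw(T),manip.state()["grip_width"])
held(P,T)
E
```

```text
[0.433  0.3457 0.3688] -77.06480359065057 0.03168022773364036
face 2601 [ 0.02691462 -0.01702251  0.15083724] [0.03134908 0.01625469 0.18343694] face x at .166: 0.029995562024291038 tilt [-0.00083386  0.05663587]
```

carry_out --pt "0.0097 -0.029 0 -10" --pt "0.0097 -0.029 0 -10" --pt "0.0097 -0.029 0 -10" --pt "0.0097 -0.029 0 -10" --pt "0.0097 -0.029 0 -10" --pt "0.0097 -0.029 0 -10" --pt "0.0097 -0.029 0 -10" --pt "0.0097 -0.029 0 -10" --pt "0.0097 -0.029 0 -10" --pt "0.0097 -0.029 0 -10"

```text
t: 15.15
position: [0.5291, 0.0539, 0.3624]
tcp_rot: [0.001, 0.723, -0.691, -0.001]
ft_force: [0.6, 1.0, -1.1]
grip_width: 0.0319
finger_force: 59.9
```

carry_out --pt "0.0097 -0.029 0 -10" --pt "0.0097 -0.029 0 -10" --pt "0 0 -0.05 0" --pt "0 0 -0.05 0" --pt "0 0 0 0" --pt "0 0 0 0"

```text
t: 15.9
position: [0.5494, -0.0027, 0.2647]
tcp_rot: [0.0, -0.595, 0.804, -0.0]
ft_force: [0.6, -0.4, -0.7]
grip_width: 0.0316
finger_force: 60.1
```

```bash
python3 - <<'E'
from h import *
T=pose(); print(np.round(T[:3,3],4),yaw(T)); print("err to target",np.array([.5490,-.0021])-T[:2,3])
E
```

```text
[ 0.5494 -0.0027  0.2647] 162.95779484729604
err to target [-0.00044827  0.0006446 ]
```

carry_out --pt "0 0 -0.01 0" --pt "0 0 -0.005 0" --pt "0 0 -0.003 0" --pt "0 0 0 0" --pt "0 0 0 0"

```text
t: 16.52
position: [0.5491, -0.0029, 0.246]
tcp_rot: [0.0, -0.594, 0.804, -0.0]
ft_force: [1.5, 0.0, -1.4]
grip_width: 0.0314
finger_force: 60.3
```

carry_out --pt "0 0 0 0" --pt "0 0 0 0" --pt "0 0 0 0" --grip 0.15

```text
t: 16.9
position: [0.5488, -0.0029, 0.2458]
tcp_rot: [-0.0, -0.594, 0.804, 0.0]
ft_force: [0.6, -0.8, 0.6]
grip_width: 0.0361
finger_force: 0.0
```

carry_out --pt "0 0 0.02 0" --pt "0 0 0.04 0" --pt "0.0117 0.038 0.03 0" --pt "0 0 0 0"

```text
t: 17.4
position: [0.5619, 0.0368, 0.3385]
tcp_rot: [0.003, -0.595, 0.804, -0.001]
ft_force: [0.0, -0.1, 0.2]
grip_width: 0.0364
finger_force: 0.0
```

```bash
cat >> h.py <<'E'
C=np.array([.5597,.0322]); U=np.array([.2924,.9563]); XR=np.array([.9563,-.2924])
def local(P): return (P[...,:2]-C)@XR,(P[...,:2]-C)@U
E
python3 - <<'E'
from h import *
p,d,P,T=wrist("w8"); print(np.round(T[:3,3],4),yaw(T),manip.state()["grip_width"])
X,Y=local(P)
m=(np.abs(X)<.03)&(Y>-.075)&(Y<0)&(P[...,2]>.08)&(P[...,2]<.11)
print(m.sum(),X[m].min(),X[m].max(),Y[m].min(),Y[m].max(),np.percentile(P[...,2][m],[50,98]))
for a in range(-70,75,10):
    k=(np.abs(X)<.004)&(np.abs(Y-a/1e3)<.004); print(a,np.round(np.nanmedian(P[...,2][k]),4) if k.any() else None,end="; ")
E
```

```text
[0.5619 0.0368 0.3385] 163.03329371614186 0.0362569917018918
5173 -0.017422019204125012 0.016368038752375202 -0.06720860581005961 -0.008143865026960998 [0.09180798 0.09478473]
-70 0.0666; -60 0.0936; -50 0.0935; -40 0.0936; -30 0.0938; -20 0.094; -10 0.2485; 0 0.0692; 10 0.0724; 20 0.0756; 30 0.0755; 40 0.0754; 50 0.0759; 60 0.0759; 70 0.0753;
```

View pics/w8.png

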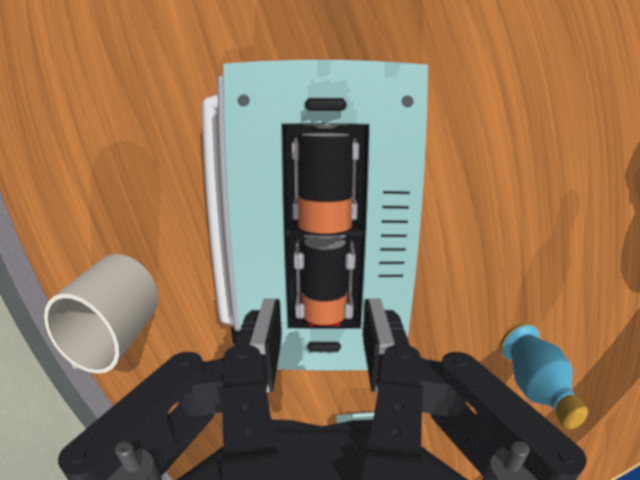

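Cell A lies on the lips at (326,182) and B is home at (323,282), both with the copper end down the picture towards +y. Next I press A down.

carry_out --pt "-0.0125 -0.0395 0 0" --pt "0 0 -0.02 0" --pt "0 0 -0.02 0" --pt "0 0 -0.015 0" --pt "0 0 0 0" --grip 1

```text
t: 18.08
position: [0.5474, -0.0048, 0.2791]
tcp_rot: [-0.002, -0.594, 0.804, 0.001]
ft_force: [-0.2, -0.5, 0.6]
grip_width: -0.0
finger_force: 0.0
```

carry_out --pt "0 0 -0.008 0" --pt "0 0 -0.005 0" --pt "0 0 -0.005 0" --pt "0 0 -0.005 0" --pt "0 0 -0.005 0" --pt "0 0 -0.005 0" --pt "0 0 -0.004 0" --pt "0 0 0 0" --pt "0 0 0 0"

```text
t: 19.2
position: [0.5504, -0.0049, 0.2489]
tcp_rot: [0.003, -0.595, 0.803, -0.003]
ft_force: [-5.6, -5.7, 39.7]
grip_width: 0.0005
finger_force: 19.4
```

carry_out --pt "0 0 0.03 0" --pt "0 0 0.05 0" --pt "0 0.02 0.05 0" --pt "0.009 0.054 0 1" --pt "0.009 0.054 0 1" --pt "0.009 0.054 0 1" --pt "0.009 0.054 0 1" --pt "0.009 0.054 0 0" --pt "0.008 0.054 0 0" --grip -1

```text
t: 20.32
position: [0.601, 0.3414, 0.3731]
tcp_rot: [-0.0, -0.622, 0.783, 0.0]
ft_force: [0.9, -1.0, 0.8]
grip_width: 0.0854
finger_force: 0.0
```

carry_out --pt "0 0 0 0" --pt "0 0 0 0"

```text
t: 20.58
position: [0.6007, 0.3397, 0.3727]
tcp_rot: [-0.001, -0.622, 0.783, -0.0]
ft_force: [0.3, -0.2, -0.2]
grip_width: 0.0853
finger_force: 0.0
```

```bash
python3 - <<'E'
from h import *
p,d,P,T=wrist("w9"); print(np.round(T[:3,3],4),yaw(T),manip.state()["grip_width"],manip.state()["qpos"])
X,Y=local(P)
for a in range(-70,75,10):
    k=(np.abs(X)<.004)&(np.abs(Y-a/1e3)<.004); print(a,np.round(np.nanmedian(P[...,2][k]),4) if k.any() else None,end="; ")
print()
c=np.array([.602,.341])
m=(np.hypot(P[...,0]-c[0],P[...,1]-c[1])<.12)&(P[...,2]>.021)&(P[...,2]<.032)
im=m.astype(np.uint8); n,l,s,_=cv2.connectedComponentsWithStats(im); i=s[1:,4].argmax()+1; print(s[i])
rect(P[l==i],"cover top")
E
```

```text
[0.6007 0.3397 0.3727] 166.95753659289403 0.08529602475751497 [ 7.95359707e-01  4.02039598e-01  4.90546286e-03 -1.17894032e-04
 -1.17471538e+00 -1.02377968e+00]
-70 None; -60 None; -50 None; -40 None; -30 None; -20 None; -10 None; 0 None; 10 None; 20 None; 30 None; 40 None; 50 None; 60 None; 70 None; 
[  284   124    74   173 11976]
cover top 11976 [602. 342.] [160.7  62.6] 76.5 z [0.024 0.025 0.026]
```

View pics/w9.png

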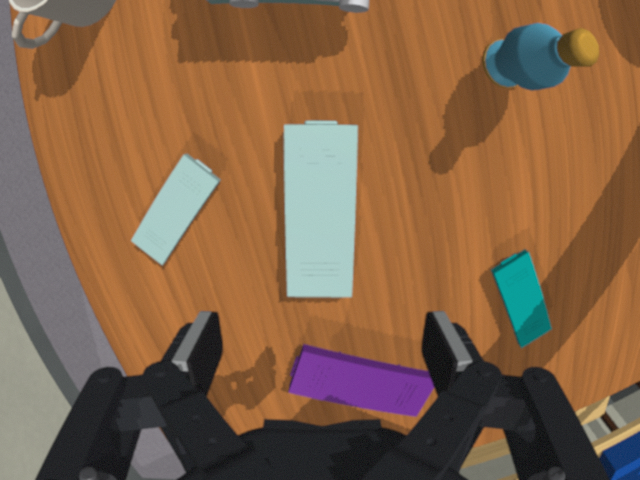

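The cover is upright at (321,210) between the open fingers. It measures 161 x 63 mm with its top 25 mm up, as it should be. Before going down I'll check both cells with the top camera.

```bash
python3 - <<'E'
from h import *
p,d=manip.camera("top"); m=np.zeros((480,640),bool); m[200:310,260:400]=1
P,u,v=world("top",d,m); X,Y=local(P)
for a in range(-70,75,10):
    k=(np.abs(X)<.006)&(np.abs(Y-a/1e3)<.005); print(a,np.round(np.median(P[k,2]),4) if k.any() else None,end="; ")
k=(np.abs(X)>.04)&(np.abs(X)<.055)&(np.abs(Y)<.08); print("back",np.median(P[k,2]))
E
```

```text
-70 0.0636; -60 0.0738; -50 0.0739; -40 0.0732; -30 0.0746; -20 0.0737; -10 0.0667; 0 0.0613; 10 0.074; 20 0.0743; 30 0.0736; 40 0.0739; 50 0.0749; 60 0.0737; 70 0.0634; back 0.06855120273405091
```

carry_out --pt "0.0013 0.0023 -0.05 -0.5" --pt "0 0 -0.05 0" --pt "0 0 -0.05 0" --pt "0 0 -0.035 0" --pt "0 0 -0.013 0" --pt "0 0 0 0"

```text
t: 21.42
position: [0.6026, 0.3412, 0.1758]
tcp_rot: [-0.0, -0.618, 0.786, -0.0]
ft_force: [0.5, 0.3, 1.2]
grip_width: 0.0852
finger_force: 0.0
```

Both cells read at the same height, about 5.5 mm proud of the back, so both are home. Next I grip the cover.

carry_out --pt "0 0 0 0" --pt "0 0 0 0" --pt "0 0 0 0" --pt "0 0 0 0" --grip 1

```text
t: 21.92
position: [0.6031, 0.3425, 0.178]
tcp_rot: [0.002, -0.619, 0.786, -0.0]
ft_force: [-0.0, -0.7, 6.0]
grip_width: 0.0605
finger_force: 64.4
```

carry_out --pt "0 0 0.03 0" --pt "0 0 0.06 0" --pt "0 0 0.06 0" --pt "0 0 0.04 0" --pt "0 0 0 0" --pt "0 0 0 0"

```text
t: 22.68
position: [0.6019, 0.3416, 0.3655]
tcp_rot: [-0.0, -0.618, 0.786, 0.0]
ft_force: [-0.5, -0.6, -0.5]
grip_width: 0.0608
finger_force: 65.5
```

```bash
python3 - <<'E'
from h import *
p,d,P,T=wrist("w10"); print(np.round(T[:3,3],4),yaw(T),manip.state()["grip_width"])
L=(P-T[:3,3])@T[:3,:3]
m=(np.abs(L[...,1])<.035)&(np.abs(L[...,0])<.1)&(L[...,2]>.135)&(L[...,2]<.165)
n,l,s,_=cv2.connectedComponentsWithStats(m.astype(np.uint8)); i=s[1:,4].argmax()+1; print(s[i])
Q=L[l==i]; rect(Q,"cover in tool"); print(Q.min(0),Q.max(0))
k=np.abs(Q[:,1])<.025; Q=Q[k]; A=np.c_[Q[:,:2],np.ones(len(Q))]; print("plane z=",np.linalg.lstsq(A,Q[:,2],rcond=None)[0])
E
```

```text
[0.6019 0.3416 0.3655] 166.40883804625255 0.06072299921281094
[  220   115   201   313 51358]
cover in tool 51358 [15.6 -0. ] [ 70.  138.2] 89.9 z [0.152 0.154 0.155]
[-0.05358755 -0.03499857  0.13501071] [0.08466287 0.03495935 0.16487997]
plane z= [ 0.00569558 -0.00065898  0.15351434]
```

View pics/w10.png

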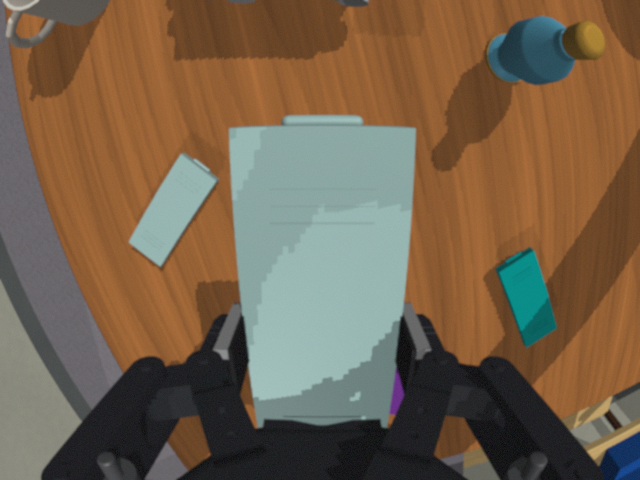

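The cover is held square, at x (230–415) in the picture, with its near end lip at (322,120). I'll carry it over the radio.

carry_out --pt "-0.007 -0.0514 0 -1.4" --pt "-0.007 -0.0514 0 -1" --pt "-0.007 -0.0514 0 -1" --pt "-0.007 -0.0514 0 0" --pt "-0.007 -0.0514 0 0" --pt "-0.007 -0.0514 0 0" --pt "0 0 -0.04 0" --pt "0 0 -0.05 0" --pt "0 0 0 0" --pt "0 0 0 0"

```text
t: 23.98
position: [0.561, 0.0337, 0.2765]
tcp_rot: [-0.0, -0.595, 0.804, -0.0]
ft_force: [-0.0, -0.4, -0.8]
grip_width: 0.0602
finger_force: 65.4
```

```bash
python3 - <<'E'
from h import *
p,d,P,T=wrist("w11"); print(np.round(T[:3,3],4),yaw(T)); e=np.array([.5600,.0332])-T[:2,3]; print("err",e)
L=(P-T[:3,3])@T[:3,:3]
m=(np.abs(L[...,2]-.1537)<.003)&(np.abs(L[...,1])<.035)
for y in (-.02,0,.02): 
    k=m&(np.abs(L[...,1]-y)<.002); print(y,L[...,0][k].max())
# radio far edge/back corner check on z=.07
X=onplane(T,.07); print(np.nanpercentile(P[...,2][(np.abs(local(P)[0])>.04)&(np.abs(local(P)[0])<.06)&(np.abs(local(P)[1])<.11)],[10,50,90]))
body=(np.abs(P[...,2]-.07)<.004)
for v in range(20,240,30):
    row=np.nonzero(body[v])[0]
    if len(row)>20: a,c=X[v,row.min()],X[v,row.max()]; print(v,row.min(),row.max(),np.round((a+c)[:2]/2,4),np.linalg.norm(a-c),local(np.array([(a+c)/2])))
E
```

```text
[0.561  0.0337 0.2765] 163.06639913619463
err [-0.00096077 -0.0005347 ]
-0.02 0.08095858463774996
0 0.08091970672819815
0.02 0.08097351031438951
[0.06939294 0.15395095 0.19345128]
50 264 359 [ 0.5311 -0.0788] 0.043903235826813984 (array([0.0051304]), array([-0.11451756]))
80 182 458 [ 0.5307 -0.0668] 0.1328179920779584 (array([0.00124885]), array([-0.10314095]))
110 182 458 [ 0.5351 -0.0526] 0.13360181039562063 (array([0.00121702]), array([-0.0882528]))
140 184 456 [ 0.5394 -0.0383] 0.13287368745259392 (array([0.00118596]), array([-0.07335431]))
170 186 454 [ 0.5437 -0.0239] 0.1327335466617903 (array([0.00115957]), array([-0.0583468]))
200 189 451 [ 0.5482 -0.0093] 0.13209883332044695 (array([0.0011355]), array([-0.04300121]))
230 192 449 [0.5526 0.006 ] 0.13260739952997452 (array([0.00083714]), array([-0.02712122]))
```

carry_out --pt "-0.001 -0.0005 -0.015 0" --pt "0 0 -0.008 0" --pt "0 0 -0.004 0" --pt "0 0 -0.003 0" --pt "0 0 0 0" --pt "0 0 0 0"

```text
t: 24.78
position: [0.5595, 0.033, 0.2459]
tcp_rot: [0.0, -0.595, 0.804, -0.0]
ft_force: [-0.3, 1.2, 0.3]
grip_width: 0.0606
finger_force: 65.6
```

carry_out --pt "0 0 -0.0015 0" --pt "0 0 0 0" --pt "0 0 0 0"

```text
t: 25.15
position: [0.5597, 0.033, 0.2447]
tcp_rot: [0.0, -0.595, 0.804, -0.0]
ft_force: [0.7, -0.1, 5.1]
grip_width: 0.0606
finger_force: 66.0
```

carry_out --pt "0 0 0 0" --pt "0 0 0 0" --pt "0 0 0 0" --grip -0.7

```text
t: 25.52
position: [0.5592, 0.0329, 0.2439]
tcp_rot: [-0.0, -0.595, 0.804, 0.0]
ft_force: [0.8, 0.0, 0.1]
grip_width: 0.0727
finger_force: 0.0
```

carry_out --pt "0 0 0.02 0" --pt "0 0 0.04 0" --pt "0.018 0.057 0.04 0" --pt "0.018 0.057 0.02 0" --pt "0 0 0 0"

```text
t: 26.15
position: [0.5941, 0.1423, 0.3603]
tcp_rot: [0.002, -0.596, 0.803, -0.0]
ft_force: [0.3, 0.1, -1.2]
grip_width: 0.0728
finger_force: 0.0
```

```bash
cat >> h.py <<'E'
def covercheck(name):
    p,d,P,T=wrist(name); print(np.round(T[:3,3],4),yaw(T))
    X,Y=local(P)
    m=(np.abs(X)<.05)&(np.abs(Y)<.1)&(P[...,2]>.079)&(P[...,2]<.11)
    n,l,s,_=cv2.connectedComponentsWithStats(m.astype(np.uint8)); i=s[1:,4].argmax()+1; k=l==i
    r=rect(P[k],"cover"); print("local",local(np.array([[r[0][0]/1e3,r[0][1]/1e3]])))
    Q=np.c_[X[k],Y[k],np.ones(k.sum())]; z=P[...,2][k]; g=np.abs(z-np.median(z))<.004; print("plane",np.linalg.lstsq(Q[g],z[g],rcond=None)[0])
E
python3 -c "
from h import *
covercheck('w12')"
```

```text
[0.5941 0.1423 0.3603] 163.20312827126781
cover 19015 [565.3  53.2] [135.4  62.7] 72.9 z [0.09  0.092 0.093]
local (array([-0.00080027]), array([0.02167175]))
plane [ 0.00164427 -0.0075179   0.0918018 ]
```

The cover rests level on the catches, with its top at 92 mm as expected, so I'll press on its middle.

carry_out --pt "-0.017 -0.0545 0 0" --pt "-0.017 -0.0545 0 0" --pt "0 0 -0.04 0" --pt "0 0 -0.04 0" --pt "0 0 0 0" --pt "0 0 0 0" --grip 1

```text
t: 26.95
position: [0.5592, 0.0298, 0.2798]
tcp_rot: [0.0, -0.595, 0.804, -0.0]
ft_force: [-0.0, 0.0, 0.2]
grip_width: -0.0
finger_force: 0.0
```

carry_out --pt "0 0 -0.01 0" --pt "0 0 -0.005 0" --pt "0 0 -0.004 0" --pt "0 0 -0.004 0" --pt "0 0 -0.004 0" --pt "0 0 0 0" --pt "0 0 0 0"

```text
t: 27.82
position: [0.5596, 0.0306, 0.2573]
tcp_rot: [0.002, -0.596, 0.803, -0.001]
ft_force: [-15.0, 3.9, 44.6]
grip_width: 0.0001
finger_force: 22.7
```

carry_out --pt "0 0 0.03 0" --pt "0 0 0.05 0" --pt "0.018 0.057 0.03 0" --pt "0.012 0.04 0 0" --pt "0 0 0 0" --pt "0 0 0 0" --grip -0.5

```text
t: 28.58
position: [0.5873, 0.1233, 0.3593]
tcp_rot: [-0.001, -0.595, 0.804, 0.0]
ft_force: [-0.3, -0.1, 0.8]
grip_width: 0.0641
finger_force: 0.0
```

```bash
python3 -c "
from h import *
covercheck('w13')
p,d=manip.camera('top'); m=np.zeros((480,640),bool); m[200:310,260:400]=1
P,u,v=world('top',d,m); X,Y=local(P)
for a in range(-80,85,20):
    k=(np.abs(X)<.02)&(np.abs(Y-a/1e3)<.005); print(a,np.round(np.median(P[k,2]),4) if k.any() else None,end='; ')
k=(np.abs(X)>.04)&(np.abs(X)<.055)&(np.abs(Y)<.08); print('back',np.median(P[k,2]))
s=manip.state(); print(s['ft_force'],s['t'])"
```

```text
[0.5873 0.1233 0.3593] 163.05107631250553
cover 21088 [563.3  41.8] [159.   62.7] 73.3 z [0.083 0.084 0.085]
local (array([0.00058653]), array([0.01025363]))
plane [ 0.0001751  -0.00051569  0.08385254]
-80 0.0814; -60 0.0832; -40 0.0829; -20 0.0824; 0 0.083; 20 0.0826; 40 0.0851; 60 0.6202; 80 0.6223; back 0.06930846559312565
[-0.05130832 -0.13320013 -0.12955337] 28.675
```

The height and level are right. The along-y figure may be the catch counted in, or the picture's edge cutting it short, so I'll check the ends.

carry_out --pt "0 -0.02 0.03 0" --pt "-0.01 -0.05 0.03 0" --pt "0 0 0 0" --pt "0 0 0 0"

```text
t: 29.18
position: [0.5773, 0.0524, 0.4197]
tcp_rot: [0.0, -0.594, 0.804, 0.0]
ft_force: [-0.0, -0.1, -0.6]
grip_width: 0.0641
finger_force: 0.0
```

```bash
python3 -c "
from h import *
p,d,P,T=wrist('w14'); X,Y=local(P); print(T[:3,3])
for x in (-.02,0,.02):
    k=(np.abs(X-x)<.003)&(np.abs(P[...,2]-.084)<.0016)&(np.abs(Y)<.12); print(x,Y[k].min(),Y[k].max())
for y in (-.05,0):
    k=(np.abs(Y-y)<.003)&(np.abs(P[...,2]-.084)<.0016)&(np.abs(X)<.06); print(y,X[k].min(),X[k].max())
"
```

```text
[0.57727564 0.05239018 0.41972901]
-0.02 -0.07900085534580004 0.08084289059361068
0 -0.08611452215110783 0.08100420811868203
0.02 -0.07948912280237698 0.0805817258344857
-0.05 -0.03004836496032691 0.03107539720136038
0 -0.03031745703846444 0.03162845068698245
```

The ends check out: the cover spans −79 to +81 mm along y and ±31 mm across, so it is centred, level and home. I'll hand in.

```bash
python3 -c "
from bench import manip
print(manip.close_job())"
```

```text
the job is handed in; nothing more can be done
None
```

Both cells are clicked home with their flat ends to the springs and the cover is snapped down flush on the radio's back. I never went near the bystanders, everything is let go, and the job was handed in at about 29 s; the hand-in returned no verdict.

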